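Seat the grinding cup in its base and hold it running

TASK

Take the closed steel grinding cup from the upper wooden tray, bring it upright over the grinder base, turn it until the three lugs of its collar line up with the three slots in the mouth of the base, and slide it down home without forcing it. Then press it down against the spring switch as far as it goes, keep it pressed for about three seconds, and finish like that: still gripping the cup and pressing it fully down. Leave everything else on the table where it is.

Things in the scene. Friction and masses are not known exactly. Their poses are not given: they have to be found in the camera images.
- cup_grip (a point): Grinding cup, 100 mm high, 0.28 kg, standing closed end up, as it also goes into the grinder. Black round collar below: 76 mm across, 26 mm high, foot chamfered 3 mm. Above it the round steel body to grip: 60 mm across, from 26 to 95 mm above the foot. The point is on the axis, 62 mm above the foot (middle of the steel body); z up, x towards a lug.
- cup_lug (a point): One of the three equal lugs standing out of the cup's collar at 0, 120 and 240 degrees about its axis: 12 mm wide, reaching 44.5 mm from the axis, from 10 to 18 mm above the cup's foot. The point is the middle of this lug's lower outer edge, 10 mm above the foot; x points outward from the axis.
- well (a point): Grinder base, fixed: round steel housing 124 mm across, 130 mm high, topped by a grey ring 108 mm across round a well 80 mm wide and 27 mm deep. The point is on the axis at the ring's top face; z up, x towards a slot. The cup's foot is 22 mm below it when the lugs reach the switch tabs, 27 mm when pressed home on the well's floor; the star-shaped coupling there offers no resistance.
- slot (a point): One of the three equal upright slots in the well's wall at 0, 120 and 240 degrees: 15 mm wide, reaching 47 mm from the axis, the top 5 mm flared to 21 mm. Any of the three matching turns will do. Lugs not over slots rest on the ring (cup's foot then 10 mm below the ring's top). The point is on the ring's top face, mid-slot, 44.5 mm from the axis; x points outward.
- switch (a joint): Spring switch of the base: three white tabs, one in each slot, sinking together. 0 when up (tabs 12 mm below the ring's top face), 0.005 m when the cup is pressed home. The cup's own weight does not sink it: it starts at 6 N and is fully down at 11 N (cup's weight included), and springs back when let go.
- trays: Two equal wooden trays stacked, 200 x 300 mm, 72 mm high over all, fixed. Origin under the centre of the lower tray, z up, y along the length. The upper tray's floor lies 45 mm above the table, its rim 27 mm above that floor.
- scoop_mid (a point): Bystander: stainless steel coffee scoop, 125 mm long, lying in the upper tray beside the cup; the point is about its middle, 12 mm above the tray floor.
- bowl_mid (a point): Bystander: lidded white ceramic sugar bowl, 100 mm diameter (133 mm over its two ears), 102 mm high; the point is on its axis, 45 mm above the table.
- jar_mid (a point): Bystander: glass jam jar with clip-lock lid, 80 mm diameter, 106 mm high; the point is on its axis, half-way up.
- plates_mid (a point): Bystander: a pair of green melamine plates, one in the other, 160 mm diameter, 24 mm high; the point is on their axis, half-way up.
Mind the look-alikes: they are no part of the job. What is shaped like the part that bears cup_grip but orange is not meant.

How it is judged:
On the way, in this order (a step that is already met when the one before it is completed fails the run):
1. the cup is lifted off the tray in the gripper (height (world z) of cup_grip above 0.15 m and contact force between the fingers and cup above 1 N), for 0.1 s.
2. the cup, its lugs in the slots, is kept pressed fully down by the gripper (value of joint switch above 0.0035 m and z of cup_grip in the frame of well below 0.037 m and horizontal distance between cup_grip and well below 0.006 m and angle between cup_grip's own z axis and vertical below 0.08 rad and contact force between the fingers and cup above 3 N), for 2 s.
At the end, for the whole second after the job is handed in: Cup upright (within 4.5 deg) with its lugs in the slots, axis within 6 mm of the well's, foot 25 mm or more below the ring, switch at least 3.5 of 5 mm down, held at rest by the fingers (over 3 N); scoop, bowl, jar and plates within 30 mm of their start (all of step 2 and linear speed of cup below 0.02 m/s and distance of each of scoop_mid, bowl_mid, jar_mid, plates_mid from where it was at the start of the episode below 0.03 m); the arm keeps its last pose, push and grip.
It fails at once if scoop, sugar bowl, jam jar or plates pushed more than 30 mm away (distance of any of scoop_mid, bowl_mid, jar_mid, plates_mid from where it was at the start of the episode above 0.03 m).
It fails at once if the cup forced on the base with more than 60 N (contact force between cup and base above 60 N).
It also fails if it takes over 43 s, if anything falls off the work surface, if the arm or the gripper's body presses on something with over 40 N, if the wrist force passes 120 N, or if a joint passes its speed limit or range.

ROBOT

A 7-joint arm with a two-finger parallel gripper is mounted at the origin on the work surface. World frame = base frame: x ahead of the robot, y to its left, z up, the work surface at z = 0. Lengths are in m, angles in rad, forces in N, time in s.
With the tool pointing down it reaches from about 0.425 to 1.025 m from the base axis. Payload 9.4 kg.
Tool frame: the origin (TCP) lies at the very end of the fingers, on their centre line; the grasp point (between the pads) lies 19 mm behind it; z points along the fingers, y is the line along which they close (so a half turn about z gives the same grasp; the last joint's range is limited). The gripper opens to 85 mm and grips with 20 to 120 N. Pads are 22 mm wide; open, the fingers measure 114 mm over their backs; the gripper's body (76 mm by 85 mm) begins 54 mm behind the grasp point. The pads swing forward as they close: fully open they stand 13 mm farther back than shut.
Start: joints at [1.073, 0.599, -0.003, 1.599, 0.002, 0.943, -0.08], TCP at [0.296, -0.662, 0.231] pointing down, gripper open.
Joint ranges: [-2.57, 2.57], [-0.35, 1.97], [-1.29, 1.29], [0.11, 2.56], [-1.05, 4.19], [0.11, 1.86], [-2.63, 2.63]. Speed limits (rad/s): [2.22, 2.22, 3.01, 3.01, 3.14, 3.14, 3.14].

INTERFACE

Orientations are given as [roll, pitch, yaw] about the fixed x, y, z axes, in that order (R = Rz(yaw) Ry(pitch) Rx(roll)).
In Python, from plant import get_state, grab_frame, close_job gives the robot as it stands. The module is installed in compiled form; this text tells all that it offers.
- The arm moves only by the tool arm_command, never from a script. Its argument "deltas" is a list of rows, each a list of 5 numbers: the closure, from 0 (fully open) to 1 (shut), then the shift along the tool's x, y, z in m, then the turn about the tool's z in degrees. A call has 1 to 20 rows; each row is the pose to reach, as a shift and turn from the pose commanded when the call began, along the tool's axes at that moment; what a row does not reach only later rows make up. A row lasts 1/12 s, in which the tool goes at most 41.7 mm and 7.16 degrees, less where a joint would pass 70% of its speed; a pose out of reach is approached as far as the arm can. A call with a gripper value outside its range is refused whole. The fingers move at their own pace and stop on an object; "squeeze" is the grip in N (left out, the last holds). Time passes only in rows, so rows that repeat a pose let the fingers close. It gives the time, the measured TCP pose, the force, the opening and the grip force at its end, in the units of the state.
- get_state(): the state, without advancing time (a new reading comes with each control period).
- grab_frame(name): name is "scene" or "top"; returns a dict with "frame" (420x560x3 uint8, red, green, blue), "depth" (420x560 float32, m along the optical axis (not along the pixel's ray), 0 where there is no reading), "fovy" (degrees; the focal length in pixels is half the picture's height over the tangent of half this angle, whatever the lens; pixels are square), "cx", "cy" (the principal point, pixels), "rvec" (rotation vector, rad) and "tvec" (3), from world to camera coordinates, as OpenCV has them. Camera axes: x right, y down, z forward; pixel columns grow to the right and rows downward; lengths in m; the calibration is good to about 2 mm. A picture is of the moment at which its call begins.
- close_job(): hands the job in; it is judged then, once.
The state is a dict: "t": time; "joint_pos": joint angles; "qvel": joint speeds; "joint_torque": joint torques, N m; "tcp_pos": TCP position; "tool_rot": TCP orientation; "contact_force": force on the tool from outside, world axes, zero at the start; "moment": the same for the moment, N m; "finger_gap": opening from 0.0 (shut) to 1.0 (fully open); "grip_force": force on a finger pad.
Only numpy, scipy, OpenCV 4.12 (cv2) and the standard library are available. Lean on these libraries where they do the work, as an engineer would, in place of code of your own. Each camera call takes 0.05 s, during which the arm holds its last target. There are 200 camera calls.

## Working session

There is one attempt and no reset: what is moved stays moved. The work goes in short steps, Python scripts to look and compute and a tool call to move; the robot and the scene stay as the last step left them, time stands still between calls to the robot, and variables do not carry over. Pictures are saved under pics/ and viewed, at most 10 in all, crops included, and the job is handed in when it is done.

Besides the shell and the picture viewer there is one more tool, called after "Emit:" as name(argument=value, ...) on one line, values as JSON. arm_command: Moves the arm, as the interface text tells. Its arguments: {"type":"object","properties":{"deltas":{"type":"array","items":{"type":"array","items":{"type":"number"}}},"squeeze":{"type":"number"}},"required":["deltas"]}

```bash
mkdir -p pics
cat > h.py <<'E'
import numpy as np, cv2, pickle
from plant import get_state, grab_frame
def grab(n):
    f=grab_frame(n); pickle.dump(f,open(f'{n}.pkl','wb')); return f
def load(n): return pickle.load(open(f'{n}.pkl','rb'))
def K(f):
    h,w=f['depth'].shape; F=h/2/np.tan(np.radians(f['fovy'])/2)
    return np.array([[F,0,f['cx']],[0,F,f['cy']],[0,0,1.]])
def ray(f,uv):
    R=cv2.Rodrigues(np.array(f['rvec'],float))[0]; t=np.array(f['tvec'],float).ravel()
    uv=np.atleast_2d(uv).astype(float)
    d=np.c_[uv,np.ones(len(uv))]@np.linalg.inv(K(f)).T
    return -R.T@t, d@R
def onz(f,uv,z):
    c,d=ray(f,uv); return c+d*((z-c[2])/d[:,2])[:,None]
def cloud(f):
    v,u=np.mgrid[:f['depth'].shape[0],:f['depth'].shape[1]]
    c,d=ray(f,np.c_[u.ravel(),v.ravel()])
    return (c+d*f['depth'].ravel()[:,None]).reshape(*u.shape,3)
def proj(f,p): return cv2.projectPoints(np.atleast_2d(np.array(p,float)),np.array(f['rvec'],float),np.array(f['tvec'],float),K(f),None)[0][:,0]
def save(n,im): cv2.imwrite('pics/'+n,im[...,::-1])
E
python3 - <<'E'
from h import *
for n in('scene','top'):
    f=grab(n); save(n+'0.png',f['frame']); print(n,f['fovy'],f['cx'],f['cy'],ray(f,[[280,210]]),(f['depth']>0).mean())
print(get_state())
E
```

```text
scene 54.17722505389715 283.41912359438254 208.76855228662026 (array([ 1.03865403, -0.32008779,  0.81366153]), array([[-0.50856658,  0.2730675 , -0.81662263]])) 0.9961267006802721
top 50.80696499910927 281.05878472806 202.93272039267535 (array([ 0.44641712, -0.08695883,  1.32522256]), array([[ 0.08145516,  0.01425843, -0.99670604]])) 0.9958630952380952
{'t': 0.1, 'joint_pos': array([ 1.07329185,  0.60006296, -0.00250516,  1.60005522,  0.00177393,
        0.94289634, -0.07977531]), 'qvel': array([ 0.00082743, -0.00123209, -0.00013231, -0.00221261, -0.0010939 ,
        0.00065126,  0.00085241]), 'joint_torque': array([ 5.74129284e-03, -7.77984810e+01,  1.56921174e+00, -2.58620757e+01,
        1.24344879e-02,  5.55349063e-03,  1.33459264e-05]), 'tcp_pos': array([ 0.29595849, -0.66137714,  0.23048906]), 'tool_rot': array([-3.14017904e+00,  1.32520961e-04,  4.20840884e-01]), 'contact_force': array([-0.12770665, -0.56653204, -0.97339925]), 'moment': array([-0.00287957, -0.05518722, -0.01359489]), 'grip_force': 0.0, 'finger_gap': 1.0013727578695522}
```

View pics/scene0.png

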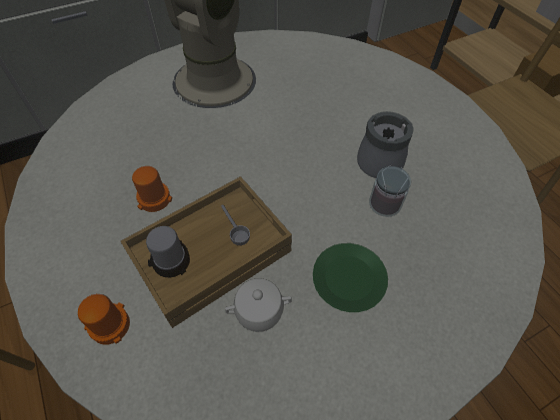

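View pics/top0.png

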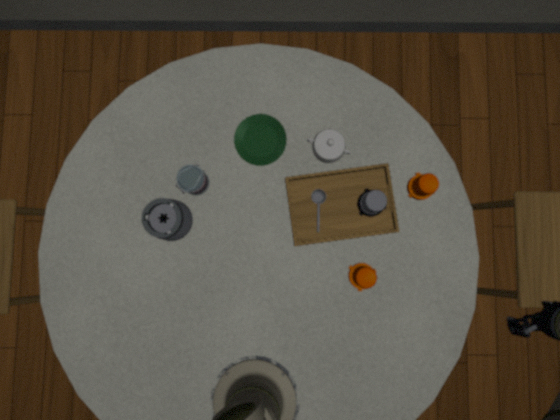

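The scene view shows three cup shapes: grey with a black collar in the tray at (167,247), and orange ones at (150,187) and (100,315). The grey one fits (steel body, in the upper tray). In the top view it is at (373,202). The grinder base is at (388,140) in the scene view and (164,218) in the top view. I'll confirm with one enlarged montage and measure.

Run:
```python
from h import *
rows=[]
for n,a,b in(('scene',(167,250),(388,138)),('top',(373,202),(164,218))):
    f=load(n); r=[]
    for (u,v),s in((a,36),(b,36)):
        c=f['frame'][v-s:v+s,u-s:u+s]; c=cv2.resize(c,(300,300),interpolation=cv2.INTER_CUBIC)
        r.append(np.clip(c.astype(float)*1.9,0,255).astype(np.uint8))
    rows.append(np.hstack(r))
save('crop1.png',np.vstack(rows))
for n in('scene','top'):
    f=load(n); P=cloud(f)
    print(n,'table z',np.median(P[...,2][(abs(P[...,0]-.45)<.05)&(abs(P[...,1]-0)<.05)]))
    for nm,(u,v) in dict(cup=((167,247),(373,202))[n=='top'],well=((388,138),(164,218))[n=='top']).items() if False else (('cup',(167,247) if n=='scene' else (373,202)),('well',(388,138) if n=='scene' else (164,218))):
        s=34; Q=P[v-s:v+s,u-s:u+s].reshape(-1,3)
        z=Q[:,2]; print(nm,'zhist',np.histogram(z,bins=np.arange(0,.2,.01))[0], 'max',np.percentile(z,99.5))
        lo=.135 if nm=='cup' else .12
        T=Q[(z>lo)&(z<.16)]; print(len(T),T.mean(0),T.min(0),T.max(0),cv2.minEnclosingCircle((T[:,:2]).astype(np.float32)))
```

```text
scene table z 0.001693716793294442
cup zhist [ 419    0    0    0 1846  210  271  635   78   79   84   87   83  129
  596    0    0    0    0] max 0.14817710804414533
683 [ 0.57735197 -0.32646367  0.14356626] [ 0.54358639 -0.35552049  0.13501962] [ 0.60278084 -0.29676346  0.14875567] ((0.5730805993080139, -0.32620003819465637), 0.03053085133433342)
well zhist [1772   21   52   78   96  124  172  167  166  140  566  326  308  477
    0    0    0    0    0] max 0.13497522679461502
785 [0.52166557 0.25237918 0.12948902] [0.46320125 0.19965141 0.12003412] [0.57412218 0.31066439 0.13691917] ((0.5198114514350891, 0.25556761026382446), 0.05673688277602196)
top table z -0.00048686554389665293
cup zhist [ 369    0    0  100 2425  112  248  392   14   16   12   18   15  115
  269    0    0    0    0] max 0.1483872381241087
368 [ 0.57293132 -0.32794594  0.14207631] [ 0.54567284 -0.3582457   0.13553292] [ 0.60292561 -0.2987524   0.14928454] ((0.5732694268226624, -0.328612744808197), 0.029889177531003952)
well zhist [939  11  53  37  47  71  76  84  56 216 532 137 414 173   0   0   0   0
   0] max 0.13500398746182965
587 [0.52132527 0.25214434 0.12841923] [0.4676675  0.197695   0.12000007] [0.57447098 0.30707106 0.13545528] ((0.521843671798706, 0.2521618604660034), 0.0554429367184639)
```

View pics/crop1.png

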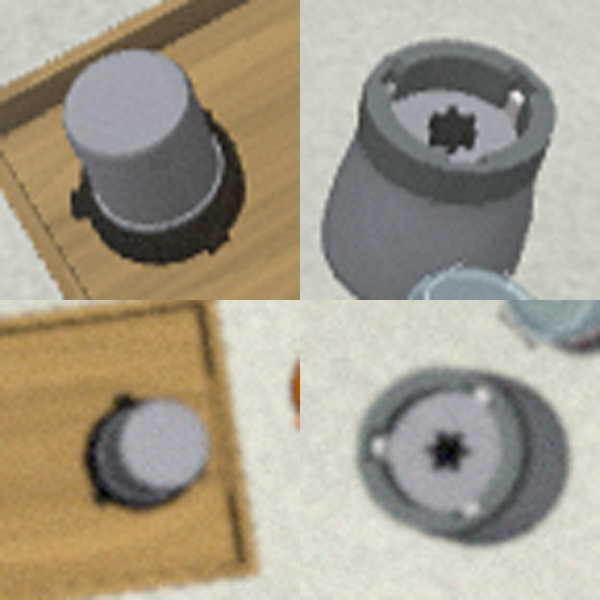

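Run:
```python
from h import *
from scipy.optimize import least_squares
def circ(X,r=None):
    if r: return least_squares(lambda p:np.hypot(X[:,0]-p[0],X[:,1]-p[1])-r,X.mean(0),loss='soft_l1',f_scale=.001).x
    return least_squares(lambda p:np.hypot(X[:,0]-p[0],X[:,1]-p[1])-p[2],[*X.mean(0),.05],loss='soft_l1',f_scale=.001).x
def angs(f,P,ok,c,lab):
    pass
for n,w,cu in(('scene',(388,138),(167,250)),('top',(164,218),(373,202))):
    f=load(n); P=cloud(f); hsv=cv2.cvtColor(f['frame'],cv2.COLOR_RGB2HSV).astype(int); H,S,V=hsv[...,0],hsv[...,1],hsv[...,2]
    vv,uu=np.mgrid[:420,:560]
    # well: ring top hull
    near=(abs(uu-w[0])<36)&(abs(vv-w[1])<36)
    ring=near&(P[...,2]>.126)&(P[...,2]<.14)
    uv=np.c_[uu[ring],vv[ring]]; z=np.median(P[ring][:,2]); X=onz(f,uv,.130)[:,:2]
    hull=cv2.convexHull(X.astype(np.float32))[:,0]
    c0=circ(hull); print(n,'ring z',z,'fit',c0.round(4))
    # tabs: bright
    X118=onz(f,np.c_[uu[near],vv[near]],.118)[:,:2]; Vn=V[near]
    r=np.hypot(*(X118-c0[:2]).T)
    m=(r<.05)&(r>.034)&(Vn>145); 
    print(' V pct',np.percentile(Vn[r<.05],[5,50,90,97,99.5]))
    img=np.zeros(V.shape,np.uint8); 
    sel=np.c_[uu[near],vv[near]][m]; img[sel[:,1],sel[:,0]]=1
    k,_,st,ct=cv2.connectedComponentsWithStats(img)
    for i in range(1,k):
        p=onz(f,ct[i],.118)[0,:2]; d=p-c0[:2]; print('  tab',st[i,4],ct[i].round(1),'r',np.hypot(*d).round(4),'ang',np.degrees(np.arctan2(d[1],d[0])).round(1))
    # cup
    near=(abs(uu-cu[0])<32)&(abs(vv-cu[1])<32)
    top=near&(P[...,2]>.1425)&(P[...,2]<.15)&(S<60)
    X=onz(f,np.c_[uu[top],vv[top]],.145)[:,:2]; c=circ(cv2.convexHull(X.astype(np.float32))[:,0]); print(' cup top',np.median(P[top][:,2]),c.round(4))
    cc=np.array([.573,-.3275])
    lug=near&(V<55)&(P[...,2]>.052)&(P[...,2]<.068)
    D=P[lug][:,:2]-cc; r=np.hypot(*D.T); a=np.degrees(np.arctan2(D[:,1],D[:,0]))
    o=(r>.0395)&(r<.048); print(' lug angs',np.sort(a[o]).round(0))
    Xl=onz(f,np.c_[uu[lug],vv[lug]],.063)[:,:2]-cc; r=np.hypot(*Xl.T); a=np.degrees(np.arctan2(Xl[:,1],Xl[:,0]));o=(r>.0405)&(r<.05);print(' onz',np.sort(a[o]).round(0))
```

```text
scene ring z 0.13149618863296297 fit [0.5193 0.2547 0.0562]
 V pct [29.   63.   90.   92.   99.38]
 cup top 0.14505548152068148 [ 0.575  -0.3267  0.0271]
 lug angs [-110. -109. -107. -107. -104. -103. -102. -100.  -99.  -98.  -97.  -96.
  -95.  -95.   11.   11.   11.   13.   13.   14.   15.   15.   16.   17.
   17.   18.   18.   19.   20.   21.   21.   22.   23.   24.   24.   25.
   25.   25.   27.   27.  129.  130.  133.]
 onz [-111. -111. -108. -108. -105. -105. -102. -101.  -99.  -98.  -95.  -92.
  -37.  -31.  -28.  -25.  -23.  -20.  -14.  -12.   -9.   -9.   -6.   -4.
   -0.    2.    5.    6.   10.   11.   12.   12.   14.   14.   16.   16.
   16.   18.   18.   19.   19.   21.   21.   23.   23.   25.   25.   27.
   29.   32.   36.   39.   46.   49.   56.  128.  131.  132.]
top ring z 0.1292416483238732 fit [0.5219 0.2519 0.0537]
 V pct [ 40.  78.  92.  94. 103.]
 cup top 0.14450315313909567 [ 0.5736 -0.3279  0.0238]
 lug angs [  9.  14.  18.  19.  23. 129. 132. 135. 138. 140. 144.]
 onz [ 13.  17.  21. 129. 135. 140. 143.]
```

Run:
```python
from h import *
from scipy.optimize import least_squares
for n,w,c0 in(('scene',(388,138),(.5205,.253)),('top',(164,218),(.5219,.2519))):
    f=load(n); P=cloud(f); G=f['frame'].astype(float).mean(2)
    vv,uu=np.mgrid[:420,:560]; near=(abs(uu-w[0])<36)&(abs(vv-w[1])<36)
    # ring top: points within 1.5..; fit outer edge using height + inner
    m=near&(abs(P[...,2]-.130)<.0035)
    X=P[m][:,:2]; 
    # centre balancing annulus 40..54: minimise points outside
    g=least_squares(lambda p:np.maximum(0,abs(np.hypot(X[:,0]-p[0],X[:,1]-p[1])-.047)-.006),c0,loss='soft_l1',f_scale=.001)
    print(n,'annulus',g.x.round(4))
    X118=onz(f,np.c_[uu.ravel(),vv.ravel()],.118)[:,:2].reshape(420,560,2)-g.x
    r=np.hypot(X118[...,0],X118[...,1]); a=np.degrees(np.arctan2(X118[...,1],X118[...,0]))
    # polar profile: max brightness in r .039-.047 by angle
    lim=(.040,.047)
    prof=[(b,G[near&(r>lim[0])&(r<lim[1])&(abs((a-b+180)%360-180)<4)]) for b in range(-180,180,6)]
    print([(b,int(x.max())) if len(x) else (b,0) for b,x in prof])
```

```text
scene annulus [0.5197 0.254 ]
[(-180, 39), (-174, 42), (-168, 44), (-162, 81), (-156, 81), (-150, 68), (-144, 65), (-138, 65), (-132, 64), (-126, 65), (-120, 65), (-114, 65), (-108, 66), (-102, 65), (-96, 58), (-90, 56), (-84, 54), (-78, 53), (-72, 53), (-66, 49), (-60, 49), (-54, 44), (-48, 44), (-42, 45), (-36, 45), (-30, 46), (-24, 47), (-18, 52), (-12, 52), (-6, 56), (0, 56), (6, 65), (12, 65), (18, 66), (24, 65), (30, 65), (36, 64), (42, 65), (48, 65), (54, 64), (60, 65), (66, 64), (72, 51), (78, 77), (84, 108), (90, 124), (96, 115), (102, 44), (108, 44), (114, 44), (120, 44), (126, 44), (132, 44), (138, 43), (144, 41), (150, 42), (156, 42), (162, 42), (168, 40), (174, 40)]
top annulus [0.5219 0.2521]
[(-180, 80), (-174, 80), (-168, 76), (-162, 89), (-156, 103), (-150, 103), (-144, 70), (-138, 66), (-132, 65), (-126, 67), (-120, 66), (-114, 69), (-108, 68), (-102, 67), (-96, 67), (-90, 67), (-84, 66), (-78, 67), (-72, 67), (-66, 66), (-60, 65), (-54, 68), (-48, 65), (-42, 84), (-36, 107), (-30, 110), (-24, 98), (-18, 59), (-12, 63), (-6, 65), (0, 64), (6, 64), (12, 65), (18, 65), (24, 63), (30, 65), (36, 65), (42, 59), (48, 60), (54, 60), (60, 61), (66, 58), (72, 58), (78, 58), (84, 105), (90, 105), (96, 90), (102, 62), (108, 53), (114, 53), (120, 56), (126, 62), (132, 63), (138, 63), (144, 56), (150, 63), (156, 70), (162, 70), (168, 71), (174, 76)]
```

The crops confirm the target: a grey steel body on a black lugged collar. Lugs are at about 18° mod 120 and slots at about 88° mod 120 (tabs at −153, −32 and 89), so the cup has to turn +70° in world yaw. First move is to hover over the cup.

Emit:
arm_command(deltas=[[0,0.012,-0.006,0,0],[0,0.04,-0.02,0,0],[0,0.075,-0.037,0,0],[0,0.11,-0.054,0,0],[0,0.145,-0.071,0,0],[0,0.18,-0.088,0,0],[0,0.215,-0.106,0,0],[0,0.25,-0.123,0,0],[0,0.285,-0.14,0,0],[0,0.32,-0.157,0,0],[0,0.35,-0.172,0,0],[0,0.375,-0.184,0,0],[0,0.387,-0.19,0,0],[0,0.39,-0.1915,0,0],[0,0.39,-0.1915,0,0]])

```text
t: 1.35
tcp_pos: [0.574, -0.3268, 0.2311]
tool_rot: [-3.141, 0.0, 0.422]
contact_force: [-0.1, -0.3, -1.1]
finger_gap: 0.999
grip_force: 0.0
```

Emit:
arm_command(deltas=[[0,0,0,0.012,0],[0,0,0,0.035,0],[0,0,0,0.06,0],[0,0,0,0.085,0],[0,0,0,0.11,0],[0,0,0,0.128,0],[0,0,0,0.138,0],[0,0,0,0.143,0],[0,0,0,0.143,0],[0.2,0,0,0.143,0],[0.3,0,0,0.143,0],[0.4,0,0,0.143,0],[0.6,0,0,0.143,0],[0.8,0,0,0.143,0],[1,0,0,0.143,0],[1,0,0,0.143,0],[1,0,0,0.143,0],[1,0,0,0.143,0]], squeeze=50)

```text
t: 2.85
tcp_pos: [0.5744, -0.3281, 0.0898]
tool_rot: [3.14, -0.001, 0.421]
contact_force: [-1.4, -0.4, 6.8]
finger_gap: 0.693
grip_force: 54.1
```

Emit:
arm_command(deltas=[[1,0,0,-0.005,0],[1,0,0,-0.018,0],[1,0,0,-0.038,0],[1,0,0,-0.06,0],[1,0,0,-0.082,0],[1,0,0,-0.102,0],[1,0,0,-0.115,0],[1,0,0,-0.122,0],[1,0,0,-0.122,0],[1,0,0,-0.122,0]])

```text
t: 3.68
tcp_pos: [0.5737, -0.3275, 0.2104]
tool_rot: [3.141, -0.0, 0.421]
contact_force: [0.0, 0.9, -3.4]
finger_gap: 0.689
grip_force: 54.6
```

Emit:
arm_command(deltas=[[1,0.003,-0.01,0,-1],[1,0.01,-0.03,0,-4],[1,0.02,-0.06,0,-8],[1,0.032,-0.094,0,-12],[1,0.044,-0.128,0,-16],[1,0.056,-0.162,0,-20],[1,0.067,-0.196,0,-24],[1,0.079,-0.23,0,-28],[1,0.091,-0.264,0,-32],[1,0.102,-0.298,0,-36],[1,0.114,-0.332,0,-40],[1,0.126,-0.366,0,-44],[1,0.137,-0.4,0,-49],[1,0.149,-0.434,0,-54],[1,0.16,-0.466,0,-59],[1,0.17,-0.496,0,-63],[1,0.179,-0.522,0,-67],[1,0.185,-0.54,0,-69],[1,0.189,-0.551,0,-70],[1,0.189,-0.551,0,-70]])

```text
t: 5.35
tcp_pos: [0.5199, 0.2556, 0.2095]
tool_rot: [-3.14, -0.001, 1.647]
contact_force: [0.1, -0.3, -2.6]
finger_gap: 0.69
grip_force: 54.4
```

Run:
```python
from h import *
s=get_state(); print(s['t'],s['tcp_pos'],s['tool_rot'])
rs=[]
for n,(u,v),sz in(('scene',(388,125),42),('top',(164,218),42)):
    f=grab(n); c=f['frame'][v-sz:v+sz,u-sz:u+sz]
    rs.append(np.clip(cv2.resize(c,(400,400),interpolation=cv2.INTER_CUBIC)*2.0,0,255).astype(np.uint8))
save('over1.png',np.hstack(rs))
```

```text
5.35 [0.51987298 0.25555659 0.20949153] [-3.14014095e+00 -1.26086961e-03  1.64745019e+00]
```

View pics/over1.png

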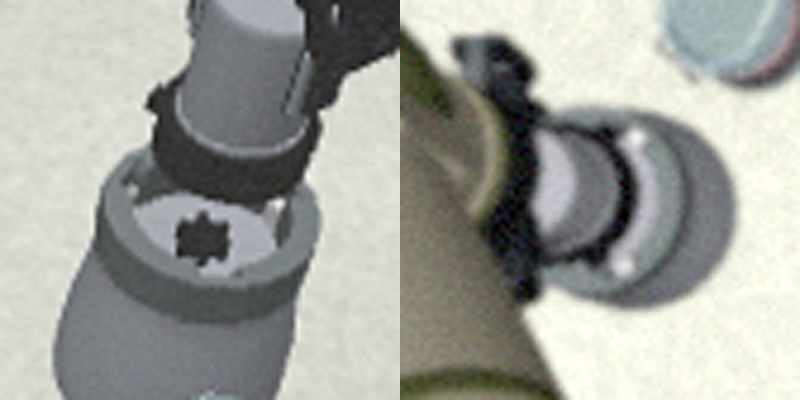

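```bash
cat > m.py <<'E'
from h import *
from scipy.optimize import least_squares
def run():
    s=get_state(); t=s['tcp_pos']; foot=t[2]-.0448; print(s['t'],t.round(4),s['tool_rot'].round(4),'foot',round(foot,4))
    vv,uu=np.mgrid[:420,:560]
    for n,w in(('scene',(.5197,.254)),('top',(.5219,.2521))):
        f=grab(n); P=cloud(f); G=f['frame'].max(2); h=P[...,2]-foot; c=t[:2].copy()
        for _ in range(3):
            r=np.hypot(P[...,0]-c[0],P[...,1]-c[1])
            m=(G<50)&(h>.004)&(h<.025)&(r<.042)&(r>.033); X=P[m][:,:2]
            c=least_squares(lambda p:np.hypot(X[:,0]-p[0],X[:,1]-p[1])-.038,c,loss='soft_l1',f_scale=.0007).x
        r=np.hypot(P[...,0]-c[0],P[...,1]-c[1])
        b=(h>.03)&(h<.09)&(r<.034)&(G>45); X=P[b][:,:2]
        cb=least_squares(lambda p:np.hypot(X[:,0]-p[0],X[:,1]-p[1])-.030,c,loss='soft_l1',f_scale=.0007).x
        l=(G<50)&(h>.006)&(h<.022)&(r>.0402)&(r<.048); D=P[l][:,:2]-c
        a=np.degrees(np.arctan2(D[:,1],D[:,0])); q=(a%120)
        print(n,'collar',m.sum(),c.round(4),'body',b.sum(),cb.round(4),'lugs',np.sort(a).round(0))
        mr=(abs(P[...,2]-.130)<.0035)&(np.hypot(P[...,0]-w[0],P[...,1]-w[1])<.06)&(np.hypot(P[...,0]-w[0],P[...,1]-w[1])>.035); X=P[mr][:,:2]
        print('   cup-well',(c-w).round(4), (cb-w).round(4))
run()
E
python3 m.py
python3 - <<'E'
from h import *
# tab directions in the first pictures are gone; use current ones
from scipy.ndimage import label
for n,w in(('scene',(.5197,.254)),('top',(.5219,.2521))):
    f=load(n); G=f['frame'].astype(float).mean(2); vv,uu=np.mgrid[:420,:560]
    X=onz(f,np.c_[uu.ravel(),vv.ravel()],.118)[:,:2].reshape(420,560,2); d=X-w; r=np.hypot(d[...,0],d[...,1])
    L,k=label((r>.036)&(r<.05)&(G>82))
    for i in range(1,k+1):
        m=L==i
        if m.sum()>2:
            W=G[m]-70; p=(X[m]*W[:,None]).sum(0)/W.sum(); e=p-w
            print(n,m.sum(),p.round(4),'r',np.hypot(*e).round(4),'a',np.degrees(np.arctan2(e[1],e[0])).round(1))
E
```

```text
5.45 [0.5208 0.2516 0.2095] [-3.1401e+00  1.3000e-03  1.6421e+00] foot 0.1647
scene collar 207 [0.5187 0.2518] body 553 [0.5189 0.2518] lugs [-156. -152. -147. -146. -145. -144. -143.  -49.  -41.  -41.  -40.  -40.
  -39.  -38.  -37.  -37.  -36.  -35.  -34.  -34.  -33.  -33.  -33.  -32.
  -31.  -30.  -28.  -28.  -28.  -28.  -25.]
   cup-well [-0.001  -0.0022] [-0.0008 -0.0022]
top collar 85 [0.5216 0.2497] body 160 [0.5227 0.2491] lugs [-159. -155. -155. -153. -151. -149. -146.  -43.  -39.  -39.  -36.  -35.
  -32.  -29.  -26.  -25.]
   cup-well [-0.0003 -0.0024] [ 0.0008 -0.003 ]
scene 5 [0.5211 0.2991] r 0.0451 a 88.2
top 16 [0.5567 0.2294] r 0.0416 a -33.2
top 10 [0.5523 0.2776] r 0.0397 a 40.1
top 19 [0.4842 0.2337] r 0.0419 a -154.0
```

Relative to the well, both cameras put the cup about 2.5 mm low in y and 0.5 mm low in x. The lugs (about −34°) match the slots (−33.4°). I'll correct the offset and lower the cup to just inside the mouth.

Emit:
arm_command(deltas=[[1,0.0025,0.0007,0.003,0],[1,0.0025,0.0007,0.01,0],[1,0.0025,0.0007,0.017,0],[1,0.0025,0.0007,0.023,0],[1,0.0025,0.0007,0.027,0],[1,0.0025,0.0007,0.029,0],[1,0.0025,0.0007,0.03,0],[1,0.0025,0.0007,0.03,0],[1,0.0025,0.0007,0.03,0]])

```text
t: 6.3
tcp_pos: [0.5219, 0.2551, 0.1804]
tool_rot: [3.141, -0.0, 1.643]
contact_force: [-0.2, 0.2, -2.6]
finger_gap: 0.694
grip_force: 54.4
```

```bash
python3 m.py; python3 -c "
from h import *
print(get_state()['contact_force'])
rs=[]
for n,(u,v),sz in(('scene',(388,125),42),('top',(164,218),42)):
    f=load(n); c=f['frame'][v-sz:v+sz,u-sz:u+sz]
    rs.append(np.clip(cv2.resize(c,(400,400),interpolation=cv2.INTER_CUBIC)*2.0,0,255).astype(np.uint8))
save('over2.png',np.hstack(rs))"
```

```text
6.3 [0.5219 0.2551 0.1804] [ 3.1415e+00 -1.0000e-04  1.6426e+00] foot 0.1356
scene collar 198 [0.5201 0.2554] body 514 [0.52   0.2553] lugs [-158. -153. -152. -150. -150. -149. -146. -145. -143. -142.  -73.  -42.
  -41.  -40.  -39.  -39.  -37.  -36.  -36.  -36.  -35.  -34.  -32.  -32.
  -30.  -30.  -30.  -29.  -29.  -28.  -27.  -27.  -27.]
   cup-well [0.0004 0.0014] [0.0003 0.0013]
top collar 80 [0.5227 0.2539] body 145 [0.5235 0.2533] lugs [-158. -155. -153. -150. -145.  -41.  -37.  -36.  -35.  -33.  -32.  -30.
  -28.]
   cup-well [0.0008 0.0018] [0.0016 0.0012]
[ 0.19528347 -0.43591823 -3.30774888]
```

View pics/over2.png

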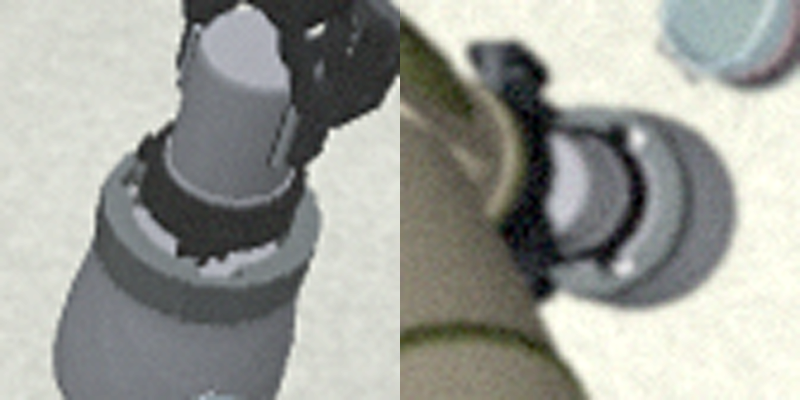

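The cup is now about 1.3 mm high in y and 0.7 mm high in x. The picture shows the foot centred just above the mouth and the lugs facing the white tabs. I'll trim it and go in gently.

Emit:
arm_command(deltas=[[1,-0.0013,-0.0008,0,0],[1,-0.0013,-0.0008,0.002,0],[1,-0.0013,-0.0008,0.005,0],[1,-0.0013,-0.0008,0.008,0],[1,-0.0013,-0.0008,0.01,0],[1,-0.0013,-0.0008,0.012,0],[1,-0.0013,-0.0008,0.013,0],[1,-0.0013,-0.0008,0.013,0],[1,-0.0013,-0.0008,0.013,0]])

```text
t: 7.15
tcp_pos: [0.5211, 0.2537, 0.1672]
tool_rot: [-3.141, 0.0, 1.643]
contact_force: [0.4, -0.2, -3.1]
finger_gap: 0.693
grip_force: 54.4
```

Emit:
arm_command(deltas=[[1,0,0,0.001,0],[1,0,0,0.002,0],[1,0,0,0.003,0],[1,0,0,0.004,0],[1,0,0,0.005,0],[1,0,0,0.005,0]])

```text
t: 7.65
tcp_pos: [0.521, 0.2536, 0.162]
tool_rot: [-3.141, 0.0, 1.643]
contact_force: [0.3, 0.5, -2.7]
finger_gap: 0.69
grip_force: 54.4
```

Emit:
arm_command(deltas=[[1,0,0,0.001,0],[1,0,0,0.002,0],[1,0,0,0.003,0],[1,0,0,0.004,0],[1,0,0,0.005,0],[1,0,0,0.006,0],[1,0,0,0.007,0],[1,0,0,0.007,0]])

```text
t: 8.32
tcp_pos: [0.5211, 0.2536, 0.155]
tool_rot: [-3.141, 0.0, 1.643]
contact_force: [0.5, -0.3, -2.4]
finger_gap: 0.691
grip_force: 54.4
```

Free, with the lugs deep in the slots and the foot about 20 mm below the ring. Next I'll meet the tabs and press.

Emit:
arm_command(deltas=[[1,0,0,0.001,0],[1,0,0,0.002,0],[1,0,0,0.003,0],[1,0,0,0.004,0],[1,0,0,0.005,0],[1,0,0,0.005,0],[1,0,0,0.005,0]])

```text
t: 8.9
tcp_pos: [0.5212, 0.2538, 0.1506]
tool_rot: [3.141, -0.0, 1.643]
contact_force: [-1.9, -0.0, 4.4]
finger_gap: 0.693
grip_force: 54.7
```

Emit:
arm_command(deltas=[[1,0,0,0.0007,0],[1,0,0,0.0014,0],[1,0,0,0.002,0],[1,0,0,0.0025,0],[1,0,0,0.003,0],[1,0,0,0.003,0],[1,0,0,0.003,0]])

```text
t: 9.48
tcp_pos: [0.5213, 0.2538, 0.1478]
tool_rot: [3.141, -0.0, 1.643]
contact_force: [-2.4, -1.2, 7.0]
finger_gap: 0.693
grip_force: 55.6
```

Emit:
arm_command(deltas=[[1,0,0,0.0005,0],[1,0,0,0.001,0],[1,0,0,0.0015,0],[1,0,0,0.002,0],[1,0,0,0.002,0],[1,0,0,0.002,0]])

```text
t: 9.98
tcp_pos: [0.5212, 0.2537, 0.1476]
tool_rot: [3.14, 0.0, 1.642]
contact_force: [-7.6, -5.3, 27.7]
finger_gap: 0.692
grip_force: 57.4
```

The cup is on the floor: the TCP stopped while the force rose to about 28 N. I'll ease off slightly and hold for over 3 s.

Emit:
arm_command(deltas=[[1,0,0,-0.0005,0],[1,0,0,-0.0005,0],[1,0,0,-0.0005,0],[1,0,0,-0.0005,0],[1,0,0,-0.0005,0],[1,0,0,-0.0005,0],[1,0,0,-0.0005,0],[1,0,0,-0.0005,0],[1,0,0,-0.0005,0],[1,0,0,-0.0005,0],[1,0,0,-0.0005,0],[1,0,0,-0.0005,0],[1,0,0,-0.0005,0],[1,0,0,-0.0005,0],[1,0,0,-0.0005,0],[1,0,0,-0.0005,0],[1,0,0,-0.0005,0],[1,0,0,-0.0005,0],[1,0,0,-0.0005,0],[1,0,0,-0.0005,0]])

```text
t: 11.65
tcp_pos: [0.5212, 0.2537, 0.1476]
tool_rot: [3.14, 0.0, 1.642]
contact_force: [-6.1, -4.0, 23.6]
finger_gap: 0.69
grip_force: 56.5
```

Emit:
arm_command(deltas=[[1,0,0,0,0],[1,0,0,0,0],[1,0,0,0,0],[1,0,0,0,0],[1,0,0,0,0],[1,0,0,0,0],[1,0,0,0,0],[1,0,0,0,0],[1,0,0,0,0],[1,0,0,0,0],[1,0,0,0,0],[1,0,0,0,0],[1,0,0,0,0],[1,0,0,0,0],[1,0,0,0,0],[1,0,0,0,0],[1,0,0,0,0],[1,0,0,0,0],[1,0,0,0,0],[1,0,0,0,0]])

```text
t: 13.32
tcp_pos: [0.5213, 0.2537, 0.1477]
tool_rot: [3.14, 0.0, 1.642]
contact_force: [-6.0, -4.1, 23.3]
finger_gap: 0.694
grip_force: 56.5
```

Run:
```python
from h import *
s=get_state(); print(s['t'],s['tcp_pos'],s['contact_force'],s['grip_force'])
f=grab('scene'); P=cloud(f)
m=(f['frame'].max(2)>45)&(np.hypot(P[...,0]-.5197,P[...,1]-.254)<.027)&(P[...,2]>.185)&(P[...,2]<.22)
print('cup top z (home .203)',np.median(P[m][:,2]),m.sum())
u,v=388,125;s=42
save('home.png',np.clip(cv2.resize(f['frame'][v-s:v+s,u-s:u+s],(400,400),interpolation=cv2.INTER_CUBIC)*2.,0,255).astype(np.uint8))
```

```text
13.3167 [0.52126104 0.2537071  0.14765245] [-5.99901249 -4.05131217 23.29403431] 56.4938485622406
cup top z (home .203) 0.203445604975367 205
```

View pics/home.png

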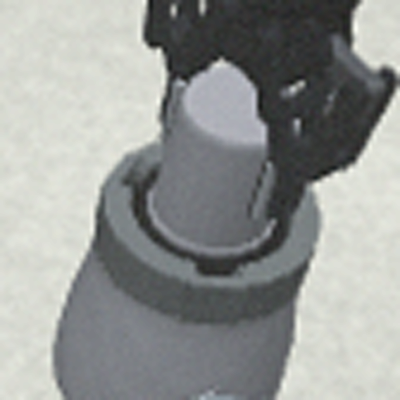

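The picture shows the cup fully seated, with its collar flush with the ring and a lug in the front slot at about (215,265) in the crop. The cup's top is at 0.203 m, which is home. It has been held for over 3 s, so I'm handing in.

```bash
python3 -c "
from plant import close_job
print(close_job())"
```

```text
the job is handed in; nothing more can be done
None
```

The cup is seated in the grinder base with its lugs in the slots, was held fully pressed for over 3 s at about 23 N, and was handed in at about 13.3 s still gripped and pressed; the verdict was not shown.

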